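Build up the guide pillar and the mould insert

TASK

Get the two small mould plates ready. Thread three rings over the upright guide pillar so that they lie flat on one another: the widest ring (collar) at the bottom, the narrow tall sleeve on it, and the middle-sized thin ring on top; in the square pocket of the other plate seat the square block fully home with its round recess up, and stand the stepped core, wide foot down, in that recess. Leave the jar, the safety glasses and the screwdriver where they are.

Things in the scene. Friction and masses are not known exactly. Their poses are not given: they have to be found in the camera images.
- pillar_plate: fixed square steel plate, 110 x 110 mm, 12 mm thick, with one upright round guide pillar in its middle: 20 mm diameter, its tip 56 mm above the plate's top face (68 mm above the bench), the last 10 mm tapering to 8 mm diameter. Origin: middle of the plate's underside, on the bench, on the pillar's axis; z up. Its x and y axes run along the plate's sides.
- pocket_plate: fixed square steel plate, 130 x 130 mm, 22 mm thick, with one square pocket in the middle of its top: 64 x 64 mm, 12 mm deep (floor 10 mm above the bench), mouth chamfered 2 mm, no pillar. Origin: middle of the plate's underside, on the bench; z up. The pocket's sides run along its x and y axes, as the plate's do.
- collar: loose flat steel ring, the widest: 60 mm outer diameter, 27 mm bore, 16 mm thick, 0.22 kg, lying flat on the bench. Origin: centre of its underside; z up along the bore. Same either way up, but keep it as it lies.
- sleeve: loose steel sleeve, the narrowest and tallest ring: 34 mm outer diameter, 27 mm bore, 24 mm tall, 0.07 kg, standing on end on the bench. Origin: centre of its underside; z up along the bore. Same either way up, but keep it as it stands.
- stop_ring: loose flat steel ring, middle-sized and thinnest: 46 mm outer diameter, 27 mm bore, 12 mm thick, 0.09 kg, lying flat on the bench. Origin: centre of its underside; z up along the bore. Same either way up, but keep it as it lies.
- insert: loose square aluminium block, 56 x 56 mm and 36 mm tall, 0.26 kg, with a round recess in the middle of its top: 40 mm diameter, 12 mm deep (floor 24 mm above its underside), mouth chamfered 2 mm. Origin: centre of its underside; z up; x and y square to its sides. Any quarter turn fits the pocket (4 mm play each side); seated, it stands 24 mm proud of the plate.
- core: loose stepped round aluminium core, standing upright, 36 mm tall, 0.10 kg: a foot of 32 mm diameter and 10 mm height, and on it a stem of 22 mm diameter with a bevelled top (the top 4 mm). Origin: centre of the foot's underside; z up along its axis.
- jar: bystander: small white plastic jar with an orange screw cap, 56 mm diameter, 55 mm tall, upright at the right of the work. Origin: centre of its underside.
- glasses: bystander: clear safety glasses, black temples folded in, about 45 x 140 mm, 42 mm tall, lying beyond the work. Origin: on the bench under the middle of the frame, x towards the lenses.
- screwdriver: bystander: yellow-handled screwdriver, 170 mm long, about 30 mm tall, lying at the left of the work. Origin: on the bench under its middle, x towards the tip.

How it is judged (in metres and radians):
At the end, for the whole second after the job is handed in: Over the pillar, flat on one another: collar, sleeve, stop ring, each within 8 mm of its axis; insert in the pocket within 8 mm of its middle; core in the insert's recess within 7 mm of its middle; all within 3 mm of seated height, upright to 0.1 rad, released, at rest (horizontal distance between each of collar, sleeve, stop_ring and pillar_plate below 0.008 m and z of collar in the frame of pillar_plate between 0.009 and 0.015 m and angle between each of collar, sleeve, stop_ring, insert, core's own z axis and vertical below 0.1 rad and linear speed of each of collar, sleeve, stop_ring, insert, core below 0.02 m/s and angular speed of each of collar, sleeve, stop_ring, insert, core below 0.2 rad/s and z of sleeve in the frame of pillar_plate between 0.025 and 0.031 m and z of stop_ring in the frame of pillar_plate between 0.049 and 0.055 m and horizontal distance between insert and pocket_plate below 0.008 m and z of insert in the frame of pocket_plate between 0.007 and 0.013 m and horizontal distance between core and insert below 0.007 m and z of core in the frame of insert between 0.021 and 0.027 m); the robot touches nothing.
It fails at once if a bystander (jar) is moved more than 30 mm (distance of jar from where it was at the start of the episode above 0.03 m).
It fails at once if a bystander (glasses) is moved more than 30 mm (distance of glasses from where it was at the start of the episode above 0.03 m).
It fails at once if a bystander (screwdriver) is moved more than 30 mm (distance of screwdriver from where it was at the start of the episode above 0.03 m).
It also fails if it takes over 128 s, if anything falls off the work surface, if the arm or the gripper's body presses on something with over 40 N, if the wrist force passes 120 N, or if a joint passes its speed limit or range.

ROBOT

A 6-joint arm with a two-finger parallel gripper is mounted at the origin on the work surface. World frame = base frame: x ahead of the robot, y to its left, z up, the work surface at z = 0. Lengths are in mm, angles in rad, forces in N, time in s.
With the tool pointing down it reaches from about 300 to 775 mm from the base axis. Payload 14.6 kg.
Tool frame: the origin (TCP) lies at the very end of the fingers, on their centre line; the grasp point (between the pads) lies 19 mm behind it; z points along the fingers, y is the line along which they close (so a half turn about z gives the same grasp; the last joint's range is limited). The gripper opens to 94 mm and grips with 3 to 60 N. Pads are 16 mm wide; open, the fingers measure 119 mm over their backs; the gripper's body (75 mm by 177 mm) begins 78 mm behind the grasp point.
Start: joints at [-1.243, 0.3, 1.521, -0, 1.321, -0.067], TCP at [211.535, -507.683, 205.446] pointing down, gripper open.
Joint ranges: [-3.03, 3.03], [-0.79, 2.21], [0.23, 2.52], [-1.04, 4.18], [0, 3.07], [-2.55, 2.55]. Speed limits (rad/s): [2.22, 2.22, 2.57, 3.14, 3.14, 3.14].

INTERFACE

Orientations are given as [roll, pitch, yaw] about the fixed x, y, z axes, in that order (R = Rz(yaw) Ry(pitch) Rx(roll)).
In Python, from cell import manip, camera, get_calibration gives the robot as it stands. The module is installed in compiled form; this text tells all that it offers.
- The arm moves only by the tool jog_arm, never from a script. Its argument "plan" is one flat list of numbers, 6 for each row, row after row: the shift along the world's x, y, z in m, then the turn, a rotation vector about the world's x, y, z in degrees. A call has 1 to 20 rows; each row is the pose to reach, as a shift and turn from the pose commanded when the call began; what a row does not reach only later rows make up. A row lasts 1/10 s, in which the tool goes at most 50 mm and 8.59 degrees, less where a joint would pass 70% of its speed; a pose out of reach is approached as far as the arm can. A call with a gripper value outside its range is refused whole. "claw" is the finger opening in m, from 0 to 0.094, set as the call begins (left out, the last holds). The fingers move at their own pace and stop on an object; "force" is the grip in N (left out, the last holds). Time passes only in rows, so rows that repeat a pose let the fingers close. It gives the time, the measured TCP pose, the force, the opening and the grip force at its end, in the units of the state.
- manip.read_state(): the state, without advancing time (a new reading comes with each control period).
- camera(name): name is "scene" or "top" or "wrist"; returns (picture, depth): 384x512x3 uint8, red, green, blue; 384x512 float32, mm along the optical axis (not along the pixel's ray), 0 where there is no reading.
- get_calibration(name): a dict with "fx", "fy", "cx", "cy" (pixels), "k1" (the pictures are not rectified: a ray, as slopes to the right and down, at radius r is drawn at 1 + k1 r^2 times it, then the intrinsics apply), "origin" and "attitude" of the camera in the world. Camera axes: x right, y down, z forward; pixel columns grow to the right and rows downward; lengths in mm; the calibration is good to about 2 mm. A picture is of the moment at which its call begins: read the wrist's pose just before it. get_calibration takes no time and is no camera call; for the wrist camera it gives the pose at the moment of the call.
- manip.sign_off(): hands the job in; it is judged then, once.
The state is a dict: "clock": time; "joints": joint angles; "qd": joint speeds; "effort": joint torques, N m; "eef_pos": TCP position; "eef_rot": TCP orientation; "wrist_force": force on the tool from outside, world axes, zero at the start; "moment": the same for the moment, N m; "finger_gap": finger opening in mm; "finger_force": force on a finger pad.
Only numpy, scipy, OpenCV 4.12 (cv2) and the standard library are available. Lean on these libraries where they do the work, as an engineer would, in place of code of your own. Each camera call takes 0.05 s, during which the arm holds its last target. There are 200 camera calls.

## Working session

There is one attempt and no reset: what is moved stays moved. The work goes in short steps, Python scripts to look and compute and a tool call to move; the robot and the scene stay as the last step left them, time stands still between calls to the robot, and variables do not carry over. Pictures are saved under pics/ and viewed, at most 14 in all, crops included, and the job is handed in when it is done.

Besides the shell and the picture viewer there is one more tool, called after "Emit:" as name(argument=value, ...), one argument or row to a line, values as JSON. jog_arm: Moves the arm, as the interface text tells. Its arguments: {"type":"object","properties":{"plan":{"type":"array"},"claw":{"type":"number"},"force":{"type":"number"}},"required":["plan"]}

```bash
mkdir -p pics; cat > h.py <<'E'
import numpy as np, cv2
from cell import manip, camera, get_calibration
from scipy.spatial.transform import Rotation as R
def att(c):
    a=np.array(c["attitude"],float)
    return a if a.shape==(3,3) else R.from_euler('xyz',a).as_matrix()
def ray(c,u,v):
    x=np.array([(u-c["cx"])/c["fx"],(v-c["cy"])/c["fy"]]); p=x.copy()
    for _ in range(20): p=x/(1+c["k1"]*(p@p))
    return np.array([p[0],p[1],1.])
def onz(c,u,v,z):
    d=att(c)@ray(c,u,v); o=np.array(c["origin"]); return o+d*(z-o[2])/d[2]
def cloud(c,dep):
    H,W=dep.shape; uu,vv=np.meshgrid(np.arange(W),np.arange(H))
    x=(uu-c["cx"])/c["fx"]; y=(vv-c["cy"])/c["fy"]; a,b=x.copy(),y.copy()
    for _ in range(20):
        s=1+c["k1"]*(a*a+b*b); a,b=x/s,y/s
    P=np.stack([a*dep,b*dep,dep],-1)@att(c).T+np.array(c["origin"]); P[dep==0]=np.nan; return P
def save(n,im): cv2.imwrite("pics/"+n,im[...,::-1])
E
python3 - <<'E'
from h import *
np.set_printoptions(precision=3,suppress=True)
for n in("top","scene"):
    c=get_calibration(n); print(n,c)
    im,d=camera(n); np.savez(n+".npz",im=im,d=d)
    save(n+".png",cv2.resize(im,(800,600),interpolation=cv2.INTER_CUBIC) if n=="top" else im)
print(manip.read_state()); print(get_calibration("wrist"))
E
```

```text
top {'fx': 371.71739208386083, 'fy': 371.71739208386083, 'cx': 253.41089253333374, 'cy': 190.40430505855815, 'k1': 0.012270408582640007, 'origin': array([425.66 ,  -2.751, 987.361]), 'attitude': array([-2.959, -0.014, -1.565])}
scene {'fx': 391.41312617487995, 'fy': 391.41312617487995, 'cx': 253.67000569929712, 'cy': 188.4409484731233, 'k1': 0.021732587499600404, 'origin': array([1128.49 , -712.088,  664.865]), 'attitude': array([-2.187, -0.023,  0.643])}
{'clock': 0.1, 'joints': array([-1.243,  0.3  ,  1.522, -0.   ,  1.321, -0.067]), 'qd': array([ 0.   , -0.   , -0.001,  0.   ,  0.   ,  0.   ]), 'effort': array([  0.   , -53.265, -35.329,   0.071,   0.024,  -0.   ]), 'eef_pos': array([ 211.454, -507.439,  204.926]), 'eef_rot': array([-3.14 , -0.   ,  0.395]), 'wrist_force': array([0.315, 0.671, 0.054]), 'moment': array([-0.017,  0.06 ,  0.007]), 'finger_force': 0.0, 'finger_gap': 93.87296685503966}
{'fx': 266.8649554393249, 'fy': 266.8649554393249, 'cx': 255.4269832667951, 'cy': 188.9762520711331, 'k1': -0.002133123642381786, 'origin': array([ 281.64 , -477.922,  383.53 ]), 'attitude': array([ 2.875,  0.002, -1.176])}
```

View pics/top.png

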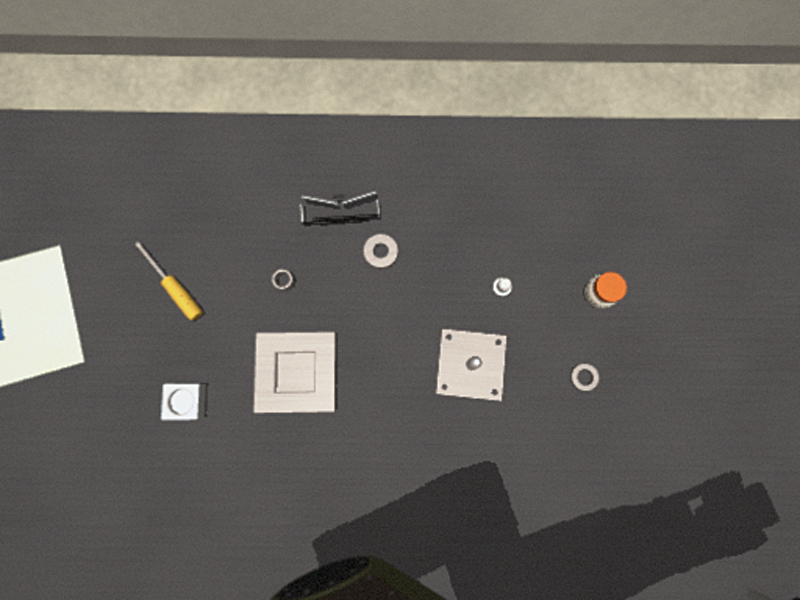

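View pics/scene.png

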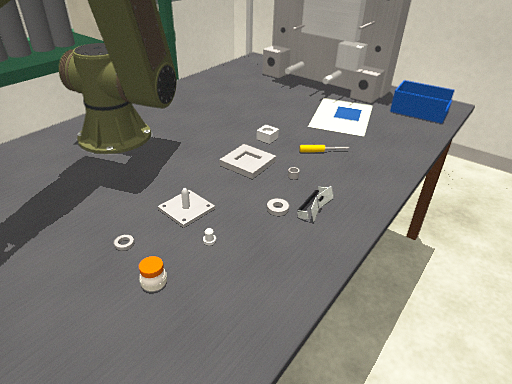

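The top view (800x600) shows the insert at (181,401), sleeve (283,279), collar (381,250), core (503,286), stop ring (586,377), pillar plate (473,364) and pocket plate (295,372). The scene view (512x384) shows the insert at (267,133), sleeve (294,172), collar (278,207), core (209,237), stop ring (124,242), pillar (185,199) and pocket (247,160).

```bash
python3 - <<'E'
from h import *
np.set_printoptions(precision=1,suppress=True)
T={"insert":(181,401,36,28),"sleeve":(283,279,24,17),"collar":(381,250,16,30),"core":(503,286,36,16),"stop":(586,377,12,23),"pillar":(473,364,12,55),"pocket":(295,372,22,65),"jar":(608,290,55,28),"glasses":(340,208,40,70),"driver":(180,290,30,20)}
S={"insert":(267,133),"sleeve":(294,172),"collar":(278,207),"core":(209,237),"stop":(124,242),"pillar":(185,199),"pocket":(247,160)}
ct,cs=get_calibration("top"),get_calibration("scene")
Pt=cloud(ct,np.load("top.npz")["d"]);Ps=cloud(cs,np.load("scene.npz")["d"])
for n,(u,v,h,r) in T.items():
    p=onz(ct,u*.64,v*.64,h); s=onz(cs,*S[n],h) if n in S else None
    out=[n,p[:2],s[:2] if s is not None else None]
    for P in(Pt,Ps):
        d=np.hypot(P[...,0]-p[0],P[...,1]-p[1]); z0=np.nanmedian(P[...,2][(d>r*1.8)&(d<r*2.2)])
        m=(d<r*1.6)&(P[...,2]>z0+6); q=P[m]
        if len(q)<5: out.append(len(q)); continue
        zt=np.percentile(q[:,2],60); k=q[np.abs(q[:,2]-zt)<4]
        rc,sz,an=cv2.minAreaRect(k[:,:2].astype(np.float32))
        out+=[len(q),round(float(z0),1),round(float(zt),1),np.array(rc),np.array(sz),round(an,1)]
    print(*out)
E
```

```text
insert [429.5 328.7] [443.6 304.2] 585 -0.4 34.2 [429.1 329.8] [54.3 56.1] 1.3 277 -1.2 29.5 [429.2 329.4] [56.8 62.1] 1.5
sleeve [633.4 176.6] [641.4 166.9] 79 -0.4 22.3 [633.4 179.3] [31.8 31.7] 10.5 103 -1.1 18.7 [631.4 177.5] [30.4 34. ] 34.2
collar [687.9  11.6] [694.2   2.5] 314 -0.2 15.7 [687.6  13.2] [56.8 57.6] 64.3 258 -0.6 15.0 [686.8  11. ] [57.5 59. ] 32.1
core [ 622.2 -193.7] [ 644.2 -216.5] 107 -0.3 32.7 [ 626.9 -196. ] [19.1 18.7] 1.2 150 -0.4 25.1 [ 632.1 -202.9] [19.8  9.9] 51.7
stop [ 473.2 -333.1] [ 478.7 -335.6] 167 -0.5 11.5 [ 474.1 -330.5] [41.7 43.9] 0.6 171 -0.3 11.3 [ 473.6 -333.2] [43.9 44.1] 50.5
pillar [ 493.4 -144.6] [ 470.  -123.7] 1762 -0.6 11.9 [ 493.6 -141.3] [110. 110.] 84.3 1119 -0.7 11.8 [ 493.3 -142.8] [111.6 110.9] 83.9
pocket [477.5 150.8] [486.2 135.4] 2605 -0.5 21.3 [478.6 152.6] [129.6 128.9] 1.0 1087 -0.8 20.5 [476.8 151.4] [133.2 135.9] 0.9
jar [ 613.1 -362.4] None 458 -0.8 53.6 [ 619.4 -366.6] [47.8 48.9] 20.5 772 -0.1 53.0 [ 619.3 -368.8] [47.6 48.4] 20.8
glasses [754.6  81.9] None 556 -0.3 18.8 [745.7  60.3] [176.4 107.3] 58.1 686 -1.0 20.8 [750.3  61.9] [175.2 108.4] 60.7
driver [611.7 345.9] None 218 -0.0 23.6 [606.3 351.7] [63. 22.] 42.0 119 0.1 20.9 [608.8 349.1] [59.9 21. ] 41.7
```

The top and scene depth clouds agree within about 3 mm, and the heights match the given sizes. I'll move over the insert and look with the wrist camera.

Emit:
jog_arm(
  plan=[0.2185,0.7877,-0.035,0,0,68.4,0.2185,0.7877,-0.035,0,0,68.4,0.2185,0.7877,-0.035,0,0,68.4,0.2185,0.7877,-0.035,0,0,68.4,0.2185,0.7877,-0.035,0,0,68.4,0.2185,0.7877,-0.035,0,0,68.4,0.2185,0.7877,-0.035,0,0,68.4,0.2185,0.7877,-0.035,0,0,68.4,0.2185,0.7877,-0.035,0,0,68.4,0.2185,0.7877,-0.035,0,0,68.4,0.2185,0.7877,-0.035,0,0,68.4,0.2185,0.7877,-0.035,0,0,68.4,0.2185,0.7877,-0.035,0,0,68.4,0.2185,0.7877,-0.035,0,0,68.4,0.2185,0.7877,-0.035,0,0,68.4,0.2185,0.7877,-0.035,0,0,68.4,0.2185,0.7877,-0.035,0,0,68.4,0.2185,0.7877,-0.035,0,0,68.4,0.2185,0.7877,-0.035,0,0,68.4,0.2185,0.7877,-0.035,0,0,68.4],
  claw=0.075,
)

```text
clock: 2.1
eef_pos: [429.9, 279.0, 170.5]
eef_rot: [-3.142, 0.0, 1.588]
wrist_force: [-0.1, 0.2, -0.2]
finger_gap: 74.9
finger_force: 0.0
```

```bash
cat >> h.py <<'E'
def look(n):
    c=get_calibration("wrist"); im,d=camera("wrist"); np.savez(n+".npz",im=im,d=d,c=np.array([c],dtype=object)); save(n+".png",im)
    return c,cloud(c,d)
def fit(P,x,y,r,lo,hi):
    d=np.hypot(P[...,0]-x,P[...,1]-y); m=(d<r)&(P[...,2]>lo)&(P[...,2]<hi); k=P[m]
    if len(k)<8: return len(k)
    rc,sz,an=cv2.minAreaRect(k[:,:2].astype(np.float32)); cc,cr=cv2.minEnclosingCircle(k[:,:2].astype(np.float32))
    f=lambda a:np.round(a,1)
    return len(k),"z",f(np.median(k[:,2])),"rect",f(rc),f(sz),f(an),"circ",f(cc),f(cr)
E
python3 - <<'E'
from h import *
st=manip.read_state(); print(st["eef_pos"],st["eef_rot"])
c,P=look("w1"); print(c["origin"],c["attitude"])
print("bench",np.nanmedian(P[...,2]))
print(fit(P,429.5,329.5,45,30,42)); print(fit(P,429.5,329.5,26,20,29)); print(fit(P,477.5,152,105,18,26)); print(fit(P,477.5,152,43,6,14))
E
```

```text
[429.91943479 279.01158186 170.5336516 ] [-3.14150830e+00  1.77333888e-04  1.58767800e+00]
[427.95433813 355.94140538 349.09954519] [ 2.87522820e+00 -3.19702344e-05  1.73534697e-02]
bench -0.14870090581641193
(1460, 'z', np.float64(35.0), 'rect', array([428.1, 331.9]), array([56., 55.]), np.float64(1.1), 'circ', array([428., 332.]), np.float64(38.5))
(896, 'z', np.float64(23.2), 'rect', array([428.3, 331.1]), array([39.5, 38.7]), np.float64(1.0), 'circ', array([428.1, 331.6]), np.float64(20.0))
(2699, 'z', np.float64(21.0), 'rect', array([476.5, 173.5]), array([129.5,  90.3]), np.float64(1.0), 'circ', array([476.7, 174. ]), np.float64(78.4))
(1652, 'z', np.float64(9.0), 'rect', array([478.1, 150.5]), array([63.3, 59.5]), np.float64(1.1), 'circ', array([478.2, 151.4]), np.float64(42.4))
```

View pics/w1.png

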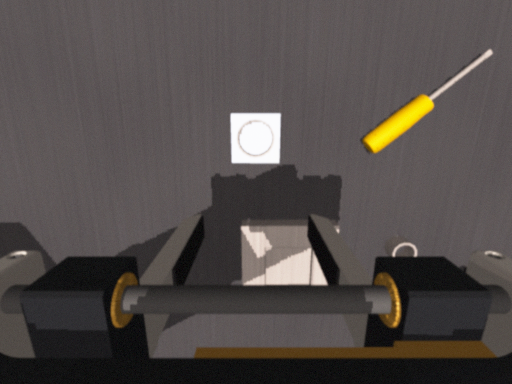

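The wrist picture shows the insert at (256,138), with the pocket partly behind the gripper at (278,255). The insert is at about (428.5,331.3). Next I'll descend and grip high, with the tips 16 mm above the bench.

Emit:
jog_arm(
  plan=[-0.0015,0.052,0,0,0,0,-0.0015,0.052,-0.02,0,0,0,-0.0015,0.052,-0.06,0,0,0,-0.0015,0.052,-0.1,0,0,0,-0.0015,0.052,-0.13,0,0,0,-0.0015,0.052,-0.145,0,0,0,-0.0015,0.052,-0.154,0,0,0,-0.0015,0.052,-0.154,0,0,0,-0.0015,0.052,-0.154,0,0,0],
)

```text
clock: 3.05
eef_pos: [429.1, 332.0, 17.5]
eef_rot: [3.14, -0.001, 1.588]
wrist_force: [0.6, 0.2, -0.2]
finger_gap: 74.8
finger_force: 0.0
```

Emit:
jog_arm(
  plan=[0,0,0,0,0,0,0,0,0,0,0,0,0,0,0,0,0,0,0,0,0,0,0,0,0,0,0,0,0,0,0,0,0,0,0,0,0,0,0,0,0,0,0,0,0,0,0,0,0,0,0,0,0,0,0,0,0,0,0,0],
  claw=0.04,
  force=30,
)

```text
clock: 4.05
eef_pos: [428.8, 332.2, 17.0]
eef_rot: [3.141, -0.0, 1.589]
wrist_force: [-1.0, -1.9, 6.5]
finger_gap: 55.7
finger_force: 30.0
```

Gripped at 55.7 mm. I'll carry it over the pocket and check the alignment.

Emit:
jog_arm(
  plan=[0,0,0.02,0,0,0,0,0,0.05,0,0,0,0.01,-0.03,0.06,0,0,0,0.02,-0.07,0.06,0,0,0,0.03,-0.11,0.06,0,0,0,0.04,-0.145,0.06,0,0,0,0.046,-0.168,0.055,0,0,0,0.0495,-0.1785,0.04,0,0,0,0.0495,-0.1785,0.04,0,0,0,0.0495,-0.1785,0.04,0,0,0,0.0495,-0.1785,0.04,0,0,0,0.0495,-0.1785,0.04,0,0,0],
)

```text
clock: 5.25
eef_pos: [478.1, 154.3, 57.0]
eef_rot: [3.141, -0.0, 1.59]
wrist_force: [-0.9, 0.5, -1.5]
finger_gap: 55.8
finger_force: 30.0
```

```bash
python3 - <<'E'
from h import *
st=manip.read_state(); print(st["eef_pos"],st["eef_rot"],st["finger_gap"],st["wrist_force"])
c,P=look("w2")
print(fit(P,478,152,45,68,82)); print(fit(P,477.5,152,105,18,26))
for n in("top","scene"):
    im,d=camera(n); Q=cloud(get_calibration(n),d); print(n,fit(Q,477.5,152,105,17,26),fit(Q,478,152,40,60,80))
im=np.load("w2.npz")["im"]; save("w2c.png",cv2.resize(im[150:384,120:400],(800,600)))
E
```

```text
[478.05782657 154.28537911  56.95737246] [ 3.14090287e+00 -2.19061063e-04  1.58962684e+00] 55.83491159316394 [-0.8714352   0.45901032 -1.47094221]
(5008, 'z', np.float64(74.9), 'rect', array([477.4, 153.3]), array([79.8, 57.4]), np.float64(0.4), 'circ', array([477.5, 155. ]), np.float64(40.9))
(10519, 'z', np.float64(21.2), 'rect', array([477.4, 152.3]), array([130.6, 130.6]), np.float64(1.2), 'circ', array([477.2, 159.8]), np.float64(86.3))
top (773, 'z', np.float64(21.3), 'rect', array([478.8, 114.5]), array([129.1,  52.5]), np.float64(1.8), 'circ', array([479.2, 115.7]), np.float64(68.5)) (13, 'z', np.float64(73.0), 'rect', array([485.9, 125.2]), array([41.3,  0.9]), np.float64(1.5), 'circ', array([485.9, 125.3]), np.float64(20.6))
scene (555, 'z', np.float64(21.0), 'rect', array([476. , 150.6]), array([132.9, 136. ]), np.float64(1.2), 'circ', array([476.4, 149.8]), np.float64(90.9)) (252, 'z', np.float64(71.5), 'rect', array([478. , 150.3]), array([59.4, 78. ]), np.float64(90.0), 'circ', array([477.9, 151.9]), np.float64(39.7))
```

View pics/w2c.png

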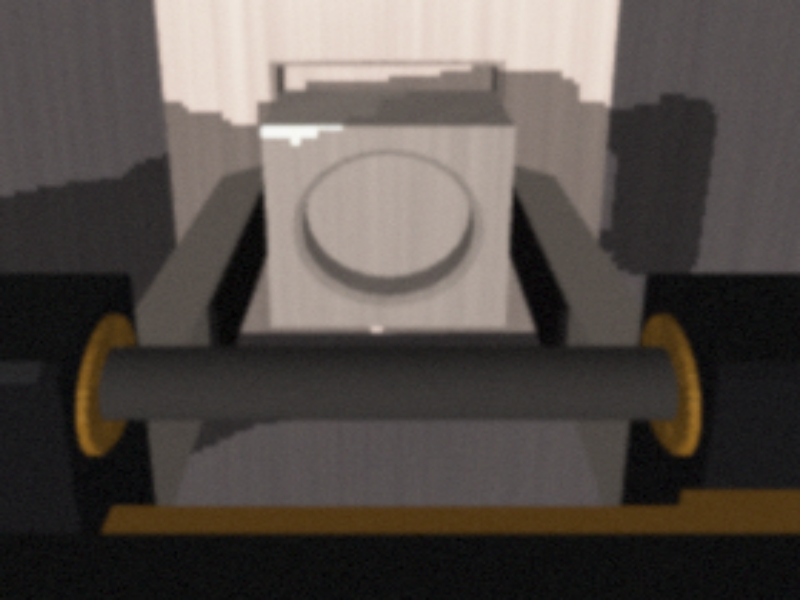

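In the crop the held insert (recess at 387,215) sits inside the pocket outline (rim at 270–500, 62). The wrist cloud puts the insert about 1 mm too far in +y. I'll lower it with that correction.

Emit:
jog_arm(
  plan=[0,-0.001,-0.008,0,0,0,0,-0.001,-0.014,0,0,0,0,-0.001,-0.018,0,0,0,0,-0.001,-0.022,0,0,0,0,-0.001,-0.026,0,0,0,0,-0.001,-0.028,0,0,0,0,-0.001,-0.03,0,0,0,0,-0.001,-0.03,0,0,0,0,-0.001,-0.03,0,0,0],
)

```text
clock: 6.3
eef_pos: [478.0, 152.5, 27.0]
eef_rot: [3.142, -0.0, 1.589]
wrist_force: [-4.4, -1.1, 7.3]
finger_gap: 55.9
finger_force: 30.0
```

It's on the floor: TCP 27.0 mm minus the 17 mm grip height is 10 mm. I'll release, lift and look.

Emit:
jog_arm(
  plan=[0,0,0,0,0,0,0,0,0,0,0,0,0,0,0,0,0,0,0,0,0,0,0,0,0,0,0.03,0,0,0,0,0,0.07,0,0,0,0,-0.03,0.12,0,0,0,0,-0.05,0.14,0,0,0,0,-0.05,0.14,0,0,0],
  claw=0.072,
)

```text
clock: 7.2
eef_pos: [479.6, 101.0, 170.2]
eef_rot: [3.135, -0.0, 1.587]
wrist_force: [0.2, 0.5, 0.3]
finger_gap: 71.7
finger_force: 0.0
```

```bash
python3 - <<'E'
from h import *
st=manip.read_state(); print(st["eef_pos"],st["eef_rot"])
c,P=look("w3")
print(fit(P,478,152,45,40,50)); print(fit(P,478,152,26,30,38)); print(fit(P,477.5,152,105,18,26))
E
```

```text
[479.59534814 100.97812696 170.15228522] [ 3.13519440e+00 -4.85830746e-04  1.58673693e+00]
(1522, 'z', np.float64(45.1), 'rect', array([477.5, 151.9]), array([56. , 54.7]), np.float64(0.9), 'circ', array([477.1, 152. ]), np.float64(38.7))
(946, 'z', np.float64(33.2), 'rect', array([477.5, 151.7]), array([39.4, 39.4]), np.float64(36.9), 'circ', array([477.4, 151.8]), np.float64(19.9))
(8790, 'z', np.float64(21.2), 'rect', array([477.4, 152.3]), array([130.5, 128.9]), np.float64(1.2), 'circ', array([477.5, 152.5]), np.float64(91.0))
```

The insert is seated: top at 45.1 mm, recess floor at 33.2 mm, within 0.6 mm of centre. Next is the core.

Emit:
jog_arm(
  plan=[0.149,-0.348,0,0,0,0,0.149,-0.348,0,0,0,0,0.149,-0.348,0,0,0,0,0.149,-0.348,0,0,0,0,0.149,-0.348,0,0,0,0,0.149,-0.348,0,0,0,0,0.149,-0.348,0,0,0,0,0.149,-0.348,0,0,0,0,0.149,-0.348,0,0,0,0,0.149,-0.348,0,0,0,0,0.149,-0.348,0,0,0,0,0.149,-0.348,0,0,0],
  claw=0.06,
)

```text
validation failed for argument at $.pl...
```

```bash
python3 - <<'E'
from h import *
st=manip.read_state(); print(st["eef_pos"],st["eef_rot"])
c,P=look("w4")
print(fit(P,626,-195,25,30,42)); print(fit(P,626,-195,25,6,13)); print(fit(P,493.5,-142,90,8,15));print(fit(P,493.5,-142,25,50,70))
E
```

```text
[478.70791071 101.8580026  167.79393162] [ 3.13847137e+00 -4.08091784e-04  1.58683748e+00]
0
0
(2169, 'z', np.float64(10.9), 'rect', array([ 493.2, -135.5]), array([115.4,  62.1]), np.float64(0.5), 'circ', array([ 493. , -135.5]), np.float64(64.8))
0
```

The call was refused, so the arm hasn't moved. Resending.

Emit:
jog_arm(
  plan=[0.149,-0.348,0,0,0,0,0.149,-0.348,0,0,0,0,0.149,-0.348,0,0,0,0,0.149,-0.348,0,0,0,0,0.149,-0.348,0,0,0,0,0.149,-0.348,0,0,0,0,0.149,-0.348,0,0,0,0,0.149,-0.348,0,0,0,0,0.149,-0.348,0,0,0,0,0.149,-0.348,0,0,0,0,0.149,-0.348,0,0,0,0],
  claw=0.06,
)

```text
clock: 8.4
eef_pos: [627.0, -243.9, 165.5]
eef_rot: [-3.14, -0.001, 1.59]
wrist_force: [-0.6, 0.6, 0.8]
finger_gap: 60.1
finger_force: 0.0
```

```bash
python3 - <<'E'
from h import *
st=manip.read_state(); print(st["eef_pos"],st["eef_rot"])
c,P=look("w4")
print(fit(P,626,-195,25,30,42)); print(fit(P,626,-195,25,6,13)); print(fit(P,493.5,-142,90,8,15));print(fit(P,493.5,-142,25,50,70))
E
```

```text
[ 626.95080768 -243.87386557  165.46276864] [-3.14021011e+00 -8.42785679e-04  1.58993866e+00]
(270, 'z', np.float64(34.6), 'rect', array([ 626.5, -196.9]), array([19.8, 20.7]), np.float64(1.0), 'circ', array([ 626.3, -196.6]), np.float64(10.8))
(226, 'z', np.float64(9.2), 'rect', array([ 626.6, -196.7]), array([30.7, 30.7]), np.float64(45.8), 'circ', array([ 626.5, -196.5]), np.float64(15.8))
(8582, 'z', np.float64(11.5), 'rect', array([ 492.5, -141.9]), array([110.1, 110.8]), np.float64(84.5), 'circ', array([ 492.6, -141.3]), np.float64(76.5))
(374, 'z', np.float64(61.5), 'rect', array([ 492.7, -142. ]), array([19.2, 19.5]), np.float64(65.2), 'circ', array([ 492.6, -141.8]), np.float64(10.3))
```

Core at (626.6,-196.6), top at 34.6 mm; pillar at (492.7,-142). I'll grip the stem.

Emit:
jog_arm(
  plan=[0,0.04,0,0,0,0,0,0.0493,-0.02,0,0,0,0,0.0493,-0.06,0,0,0,0,0.0493,-0.1,0,0,0,0,0.0493,-0.13,0,0,0,0,0.0493,-0.145,0,0,0,0,0.0493,-0.1515,0,0,0,0,0.0493,-0.1515,0,0,0,0,0.0493,-0.1515,0,0,0],
)

```text
clock: 9.35
eef_pos: [627.8, -196.3, 16.7]
eef_rot: [3.139, 0.001, 1.589]
wrist_force: [0.2, -0.4, -0.7]
finger_gap: 60.4
finger_force: 0.0
```

Emit:
jog_arm(
  plan=[0,0,0,0,0,0,0,0,0,0,0,0,0,0,0,0,0,0,0,0,0,0,0,0,0,0,0,0,0,0,0,0,0,0,0,0,0,0,0,0,0,0,0,0,0,0,0,0,0,0,0,0,0,0,0,0,0,0,0,0,0,0,0,0,0,0],
  claw=0.01,
  force=15,
)

```text
clock: 10.45
eef_pos: [627.0, -196.2, 15.0]
eef_rot: [3.142, 0.0, 1.589]
wrist_force: [-0.5, -0.1, 1.7]
finger_gap: 21.4
finger_force: 15.0
```

Emit:
jog_arm(
  plan=[0,0,0.02,0,0,0,0,0,0.06,0,0,0,-0.01,0.02,0.09,0,0,0,-0.026,0.06,0.1,0,0,0,-0.043,0.1,0.1,0,0,0,-0.06,0.14,0.1,0,0,0,-0.077,0.18,0.1,0,0,0,-0.094,0.22,0.1,0,0,0,-0.111,0.26,0.1,0,0,0,-0.128,0.3,0.1,0,0,0,-0.143,0.335,0.09,0,0,0,-0.149,0.3485,0.06,0,0,0,-0.149,0.3485,0.06,0,0,0,-0.149,0.3485,0.06,0,0,0,-0.149,0.3485,0.06,0,0,0],
)

```text
clock: 11.95
eef_pos: [479.0, 151.6, 76.0]
eef_rot: [3.14, -0.0, 1.588]
wrist_force: [-0.8, -1.2, -0.4]
finger_gap: 21.2
finger_force: 15.0
```

```bash
python3 - <<'E'
from h import *
st=manip.read_state(); print(st["eef_pos"],st["eef_rot"],st["finger_gap"])
c,P=look("w5")
print(fit(P,478,152,15,90,101)); print(fit(P,478,152,50,40,50)); print(fit(P,477.5,152,105,18,26))
E
```

```text
[479.00685917 151.60795841  76.02893529] [ 3.14019281e+00 -2.19977337e-04  1.58761901e+00] 21.17711147254135
(871, 'z', np.float64(95.8), 'rect', array([477.5, 151.1]), array([21.2, 24.1]), np.float64(86.3), 'circ', array([478. , 153.2]), np.float64(14.1))
(1541, 'z', np.float64(45.1), 'rect', array([477.2, 161.7]), array([56.2, 36.8]), np.float64(1.2), 'circ', array([477.1, 161.4]), np.float64(33.3))
(12102, 'z', np.float64(21.2), 'rect', array([477.2, 152.6]), array([130.6, 129.5]), np.float64(1.1), 'circ', array([477.2, 157.6]), np.float64(88.3))
```

Emit:
jog_arm(
  plan=[0,0,-0.006,0,0,0,0,0,-0.012,0,0,0,0,0,-0.016,0,0,0,0,0,-0.02,0,0,0,0,0,-0.023,0,0,0,0,0,-0.025,0,0,0,0,0,-0.026,0,0,0,0,0,-0.026,0,0,0,0,0,-0.026,0,0,0],
)

```text
clock: 12.9
eef_pos: [478.1, 152.4, 49.0]
eef_rot: [3.141, -0.0, 1.589]
wrist_force: [-0.4, 0.1, -1.0]
finger_gap: 21.2
finger_force: 15.0
```

Emit:
jog_arm(
  plan=[0,0,-0.0005,0,0,0,0,0,-0.0008,0,0,0,0,0,-0.0008,0,0,0],
)

```text
clock: 13.2
eef_pos: [478.2, 152.4, 48.9]
eef_rot: [3.141, -0.0, 1.589]
wrist_force: [-4.2, -0.4, 9.6]
finger_gap: 21.4
finger_force: 15.0
```

Emit:
jog_arm(
  plan=[0,0,0,0,0,0,0,0,0,0,0,0,0,0,0,0,0,0,0,0,0,0,0,0,0,0,0.03,0,0,0,0,0,0.07,0,0,0,0,-0.03,0.1,0,0,0,0,-0.05,0.11,0,0,0,0,-0.05,0.11,0,0,0,0,-0.05,0.11,0,0,0],
  claw=0.045,
)

```text
clock: 14.2
eef_pos: [477.9, 102.4, 157.8]
eef_rot: [-3.141, -0.0, 1.588]
wrist_force: [-0.3, 0.6, 0.2]
finger_gap: 45.0
finger_force: 0.0
```

```bash
python3 - <<'E'
from h import *
st=manip.read_state(); print(st["eef_pos"],st["eef_rot"])
c,P=look("w6")
print(fit(P,478,152,15,63,75)); print(fit(P,478,152,18,41,45)); print(fit(P,478,152,45,44,48)); print(fit(P,477.5,152,105,18,26))
im=np.load("w6.npz")["im"]; save("w6c.png",cv2.resize(im[60:300,110:430],(640,480)))
E
```

```text
[477.91849216 102.41358945 157.75163334] [-3.14132279e+00 -8.74116671e-05  1.58778234e+00]
(364, 'z', np.float64(68.6), 'rect', array([477.7, 152. ]), array([20.6, 21.3]), np.float64(46.5), 'circ', array([477.4, 151.9]), np.float64(10.9))
(278, 'z', np.float64(43.2), 'rect', array([477.6, 152. ]), array([30.8, 30.7]), np.float64(81.9), 'circ', array([477.6, 151.8]), np.float64(15.9))
(1543, 'z', np.float64(45.2), 'rect', array([477.4, 151.7]), array([56. , 55.7]), np.float64(1.0), 'circ', array([477.5, 152.1]), np.float64(39.1))
(9419, 'z', np.float64(21.2), 'rect', array([477.3, 152.2]), array([130.4, 129. ]), np.float64(1.3), 'circ', array([477.9, 152.6]), np.float64(90.7))
```

View pics/w6c.png

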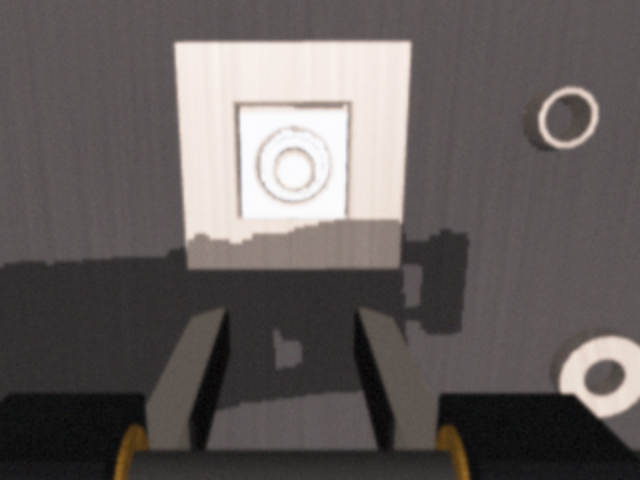

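The crop shows the core upright (295,170) in the recess of the seated insert. The collar is next, with the tool turned to yaw 0 to stay clear of the glasses.

Emit:
jog_arm(
  plan=[0.162,-0.09,0,0,0,-91,0.162,-0.09,0,0,0,-91,0.162,-0.09,0,0,0,-91,0.162,-0.09,0,0,0,-91,0.162,-0.09,0,0,0,-91,0.162,-0.09,0,0,0,-91,0.162,-0.09,0,0,0,-91,0.162,-0.09,0,0,0,-91,0.162,-0.09,0,0,0,-91,0.162,-0.09,0,0,0,-91,0.162,-0.09,0,0,0,-91,0.162,-0.09,0,0,0,-91,0.162,-0.09,0,0,0,-91,0.162,-0.09,0,0,0,-91],
  claw=0.076,
)

```text
clock: 15.65
eef_pos: [639.9, 12.8, 157.6]
eef_rot: [-3.141, 0.001, 0.003]
wrist_force: [-0.1, 1.0, -0.5]
finger_gap: 76.5
finger_force: 0.0
```

```bash
python3 - <<'E'
from h import *
st=manip.read_state(); print(st["eef_pos"],st["eef_rot"])
c,P=look("w7")
print(fit(P,687,12,40,11,20)); print(fit(P,633,178,26,18,28)); 
E
```

```text
[639.92664341  12.75434014 157.59676683] [-3.14149014e+00  8.17955855e-04  2.96255756e-03]
(1579, 'z', np.float64(15.1), 'rect', array([687.9,  12.9]), array([57.9, 58.6]), np.float64(43.9), 'circ', array([687.6,  13.1]), np.float64(29.8))
(314, 'z', np.float64(22.7), 'rect', array([633.7, 179. ]), array([32.8, 33.7]), np.float64(33.6), 'circ', array([633.9, 179.4]), np.float64(17.3))
```

View pics/w7.png

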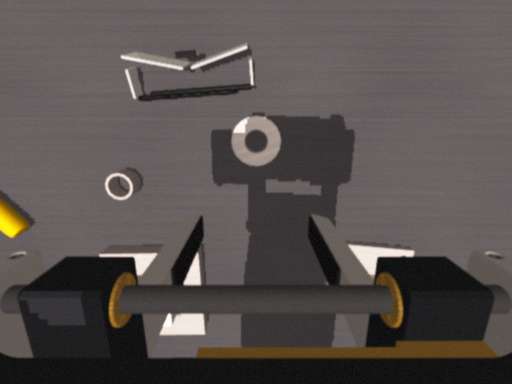

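The wrist picture shows the collar at (256,141), clear of the glasses, whose nearest edge is at row 97. I'll grip it.

Emit:
jog_arm(
  plan=[0.04,0,0,0,0,0,0.048,0.0003,-0.02,0,0,0,0.048,0.0003,-0.06,0,0,0,0.048,0.0003,-0.1,0,0,0,0.048,0.0003,-0.13,0,0,0,0.048,0.0003,-0.147,0,0,0,0.048,0.0003,-0.152,0,0,0,0.048,0.0003,-0.154,0,0,0,0.048,0.0003,-0.154,0,0,0,0.048,0.0003,-0.154,0,0,0],
)

```text
clock: 16.7
eef_pos: [688.8, 12.6, 5.8]
eef_rot: [3.142, -0.002, 0.0]
wrist_force: [-0.1, 0.4, 0.7]
finger_gap: 75.9
finger_force: 0.0
```

Emit:
jog_arm(
  plan=[0,0,0,0,0,0,0,0,0,0,0,0,0,0,0,0,0,0,0,0,0,0,0,0,0,0,0,0,0,0,0,0,0,0,0,0,0,0,0,0,0,0,0,0,0,0,0,0,0,0,0,0,0,0],
  claw=0.04,
  force=30,
)

```text
clock: 17.6
eef_pos: [688.2, 12.6, 4.5]
eef_rot: [3.142, -0.0, 0.0]
wrist_force: [-1.2, 0.2, 5.4]
finger_gap: 58.0
finger_force: 30.0
```

The gap reads 58 mm instead of 60. I'll lift straight up and check the held ring with a picture.

Emit:
jog_arm(
  plan=[0,0,0.01,0,0,0,0,0,0.03,0,0,0,0,0,0.06,0,0,0,0,0,0.09,0,0,0,0,0,0.11,0,0,0,0,0,0.11,0,0,0],
)

```text
clock: 18.2
eef_pos: [689.2, 12.6, 117.5]
eef_rot: [3.141, -0.005, 0.0]
wrist_force: [-0.3, -0.2, -3.0]
finger_gap: 58.3
finger_force: 30.0
```

```bash
python3 - <<'E'
from h import *
st=manip.read_state(); print(st["eef_pos"],st["eef_rot"],st["finger_gap"],st["wrist_force"])
c,P=look("w8")
print(fit(P,688,12.6,27,118,132))
d=np.hypot(P[...,0]-688.2,P[...,1]-12.6);k=P[(d<26)&(d>15)&(P[...,2]>110)&(P[...,2]<140)];print(len(k),np.linalg.lstsq(np.c_[k[:,:2]-[688.2,12.6],np.ones(len(k))],k[:,2],rcond=None)[0])
im=np.load("w8.npz")["im"]; save("w8c.png",cv2.resize(im[150:384,120:400],(800,600)))
E
```

```text
[689.19086969  12.58065458 117.51039596] [ 3.14145246e+00 -4.90834456e-03  3.04971768e-04] 58.32118634950698 [-0.32638772 -0.20307427 -2.99507487]
(3657, 'z', np.float64(128.1), 'rect', array([688. ,  12.5]), array([53.6, 53.6]), np.float64(0.2), 'circ', array([688. ,  12.6]), np.float64(27.0))
2796 [ 5.65708354e-03 -2.41206506e-04  1.28165043e+02]
```

View pics/w8c.png

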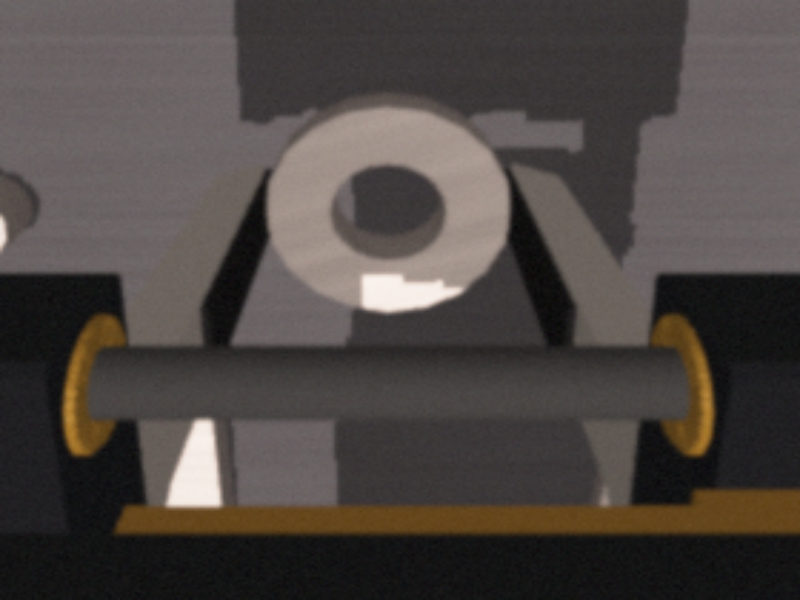

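The collar is level and centred between the fingers (bore at 388,212). Carrying it over the pillar.

Emit:
jog_arm(
  plan=[-0.02,-0.016,0,0,0,0,-0.05,-0.04,0,0,0,0,-0.08,-0.063,0,0,0,0,-0.11,-0.087,0,0,0,0,-0.14,-0.111,0,0,0,0,-0.17,-0.135,0,0,0,0,-0.188,-0.149,0,0,0,0,-0.1948,-0.1541,0,0,0,0,-0.1948,-0.1541,0,0,0,0,-0.1948,-0.1541,0,0,0,0,-0.1948,-0.1541,0,0,0,0],
)

```text
clock: 19.35
eef_pos: [493.8, -140.8, 113.8]
eef_rot: [-3.141, 0.0, 0.001]
wrist_force: [0.8, 0.5, -2.6]
finger_gap: 58.0
finger_force: 30.0
```

```bash
python3 - <<'E'
from h import *
st=manip.read_state(); print(st["eef_pos"],st["eef_rot"],st["finger_gap"])
c,P=look("w9")
print(fit(P,493.2,-141.5,29,118,132)); print(fit(P,493,-141.7,100,8,15)); print(fit(P,493,-141.7,18,30,75))
im=np.load("w9.npz")["im"]; save("w9c.png",cv2.resize(im[150:384,120:400],(800,600)))
E
```

```text
[ 493.80821668 -140.78282576  113.75604195] [-3.14133342e+00  3.67981010e-04  1.32174712e-03] 58.02880132838222
(4284, 'z', np.float64(124.4), 'rect', array([ 493.3, -141.2]), array([57.7, 57. ]), np.float64(0.8), 'circ', array([ 493.2, -141.5]), np.float64(29.0))
(6648, 'z', np.float64(11.2), 'rect', array([ 492.8, -141.6]), array([110.1, 110.1]), np.float64(84.2), 'circ', array([ 502.6, -141.9]), np.float64(70.3))
4
```

View pics/w9c.png

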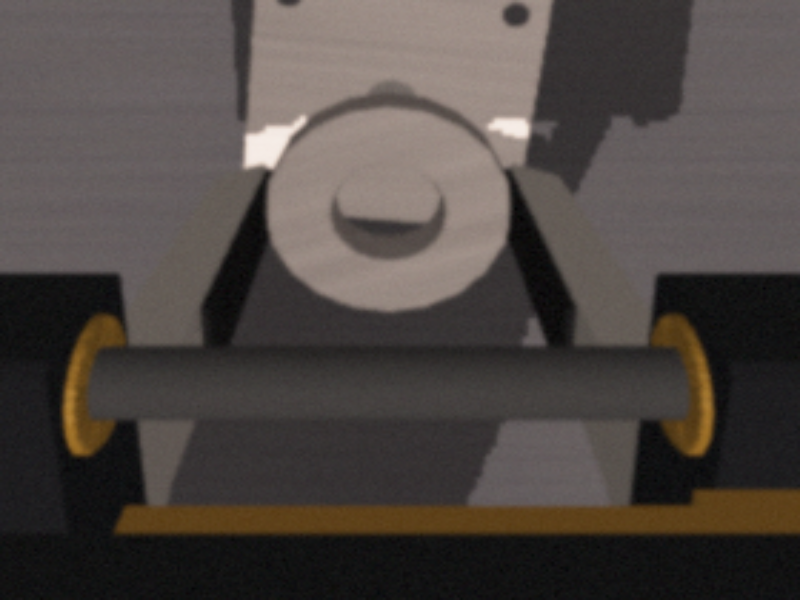

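The crop shows the pillar tip at (390,88) just past the ring on the same centre line, and the bore at (388,212). The clouds agree within 0.5 mm. Lowering.

Emit:
jog_arm(
  plan=[-0.0004,0,-0.01,0,0,0,-0.0004,0,-0.02,0,0,0,-0.0004,0,-0.03,0,0,0,-0.0004,0,-0.04,0,0,0,-0.0004,0,-0.05,0,0,0,-0.0004,0,-0.06,0,0,0,-0.0004,0,-0.07,0,0,0,-0.0004,0,-0.08,0,0,0,-0.0004,0,-0.088,0,0,0,-0.0004,0,-0.094,0,0,0,-0.0004,0,-0.0965,0,0,0,-0.0004,0,-0.098,0,0,0,-0.0004,0,-0.098,0,0,0,-0.0004,0,-0.098,0,0,0],
)

```text
clock: 20.8
eef_pos: [493.0, -141.6, 16.5]
eef_rot: [3.141, -0.001, 0.0]
wrist_force: [-1.6, 0.3, -0.0]
finger_gap: 57.8
finger_force: 30.0
```

Nearly down, with the force going from −2.6 to 0. I'll release, rise and move to a view of the sleeve.

Emit:
jog_arm(
  plan=[0,0,-0.0004,0,0,0,0,0,-0.0004,0,0,0,0,0,-0.0004,0,0,0,0,0,-0.0004,0,0,0,0,0,0.02,0,0,0,0,0,0.06,0,0,0,0,0,0.1,0,0,0,-0.03,0,0.13,0,0,0,-0.05,0,0.142,0,0,0,-0.05,0,0.142,0,0,0,-0.05,0,0.142,0,0,0],
  claw=0.075,
)

```text
clock: 21.9
eef_pos: [443.1, -141.6, 158.2]
eef_rot: [3.141, -0.001, -0.0]
wrist_force: [0.2, 0.3, -0.4]
finger_gap: 75.1
finger_force: 0.0
```

```bash
python3 - <<'E'
from h import *
st=manip.read_state(); print(st["eef_pos"],st["eef_rot"])
c,P=look("w10")
print(fit(P,493,-141.6,40,24,31)); print(fit(P,493,-141.6,85,8,15)); print(fit(P,493,-141.6,15,45,75))
E
```

```text
[ 443.10985933 -141.58260177  158.1970009 ] [ 3.14135184e+00 -7.58669507e-04 -3.08835602e-05]
(1693, 'z', np.float64(27.1), 'rect', array([ 492.5, -141.2]), array([58.3, 58.3]), np.float64(45.2), 'circ', array([ 492.4, -141.2]), np.float64(29.8))
(6292, 'z', np.float64(11.2), 'rect', array([ 492.4, -141.6]), array([110.3, 109. ]), np.float64(84.3), 'circ', array([ 492.5, -141.4]), np.float64(76.3))
(291, 'z', np.float64(61.9), 'rect', array([ 492.8, -141.6]), array([19. , 19.4]), np.float64(73.0), 'circ', array([ 492.9, -141.5]), np.float64(9.9))
```

The collar is seated: top at 27.1 mm, within 0.5 mm of the axis. The sleeve is next.

Emit:
jog_arm(
  plan=[0.141,0.3205,0,0,0,0,0.141,0.3205,0,0,0,0,0.141,0.3205,0,0,0,0,0.141,0.3205,0,0,0,0,0.141,0.3205,0,0,0,0,0.141,0.3205,0,0,0,0,0.141,0.3205,0,0,0,0,0.141,0.3205,0,0,0,0,0.141,0.3205,0,0,0,0,0.141,0.3205,0,0,0,0,0.141,0.3205,0,0,0,0,0.141,0.3205,0,0,0,0],
  claw=0.055,
)

```text
clock: 23.15
eef_pos: [583.9, 178.1, 158.4]
eef_rot: [-3.142, -0.0, -0.001]
wrist_force: [-1.0, 0.4, 0.5]
finger_gap: 55.0
finger_force: 0.0
```

```bash
python3 - <<'E'
from h import *
st=manip.read_state(); print(st["eef_pos"],st["eef_rot"])
c,P=look("w11")
print(fit(P,633.5,179,26,18,30))
E
```

```text
[583.8787999  178.07923982 158.36112447] [-3.14156006e+00 -2.76119729e-04 -9.13855745e-04]
(252, 'z', np.float64(22.9), 'rect', array([634., 179.]), array([32.1, 32.7]), np.float64(0.3), 'circ', array([633.8, 179.2]), np.float64(16.7))
```

Emit:
jog_arm(
  plan=[0.04,0,0,0,0,0,0.0503,0,-0.02,0,0,0,0.0503,0,-0.06,0,0,0,0.0503,0,-0.1,0,0,0,0.0503,0,-0.13,0,0,0,0.0503,0,-0.146,0,0,0,0.0503,0,-0.151,0,0,0,0.0503,0,-0.1525,0,0,0,0.0503,0,-0.1525,0,0,0,0.0503,0,-0.1525,0,0,0],
)

```text
clock: 24.2
eef_pos: [634.9, 179.2, 7.2]
eef_rot: [-3.141, -0.002, 0.0]
wrist_force: [0.4, 0.6, 0.6]
finger_gap: 55.2
finger_force: 0.0
```

Emit:
jog_arm(
  plan=[0,0,0,0,0,0,0,0,0,0,0,0,0,0,0,0,0,0,0,0,0,0,0,0,0,0,0,0,0,0,0,0,0,0,0,0,0,0,0,0,0,0,0,0,0,0,0,0,0,0,0,0,0,0],
  claw=0.02,
  force=15,
)

```text
clock: 25.1
eef_pos: [634.2, 179.0, 5.9]
eef_rot: [-3.142, -0.0, 0.0]
wrist_force: [-0.2, -0.1, 5.4]
finger_gap: 34.5
finger_force: 15.0
```

Emit:
jog_arm(
  plan=[0,0,0.02,0,0,0,0,0,0.06,0,0,0,0,0,0.1,0,0,0,-0.013,-0.03,0.11,0,0,0,-0.03,-0.07,0.11,0,0,0,-0.048,-0.11,0.11,0,0,0,-0.066,-0.15,0.11,0,0,0,-0.083,-0.19,0.11,0,0,0,-0.1,-0.23,0.11,0,0,0,-0.118,-0.27,0.11,0,0,0,-0.132,-0.3,0.11,0,0,0,-0.1411,-0.3206,0.11,0,0,0,-0.1411,-0.3206,0.11,0,0,0,-0.1411,-0.3206,0.11,0,0,0,-0.1411,-0.3206,0.1,0,0,0,-0.1411,-0.3206,0.1,0,0,0],
)

```text
clock: 26.7
eef_pos: [492.7, -140.5, 104.1]
eef_rot: [-3.141, 0.002, 0.002]
wrist_force: [-0.4, 0.3, -0.7]
finger_gap: 34.0
finger_force: 15.0
```

```bash
python3 - <<'E'
from h import *
st=manip.read_state(); print(st["eef_pos"],st["eef_rot"],st["finger_gap"])
c,P=look("w12")
print(fit(P,493,-141.6,25,118,130)); print(fit(P,493,-141.7,100,8,15)); print(fit(P,493,-141.7,18,35,75))
im=np.load("w12.npz")["im"]; save("w12c.png",cv2.resize(im[150:384,120:400],(800,600)))
E
```

```text
[ 492.71106591 -140.47147584  104.05089078] [-3.14076658e+00  2.05114573e-03  1.63096404e-03] 34.04943707524636
(1043, 'z', np.float64(121.2), 'rect', array([ 492.5, -138.9]), array([44.9, 33.6]), np.float64(73.4), 'circ', array([ 498.6, -141.5]), np.float64(23.6))
(6387, 'z', np.float64(11.2), 'rect', array([ 492.9, -141.6]), array([110.4, 109.8]), np.float64(84.3), 'circ', array([ 492.8, -141.5]), np.float64(76.9))
(274, 'z', np.float64(57.2), 'rect', array([ 498. , -142.3]), array([19.7,  9.5]), np.float64(83.1), 'circ', array([ 493.3, -141.7]), np.float64(9.9))
```

View pics/w12c.png

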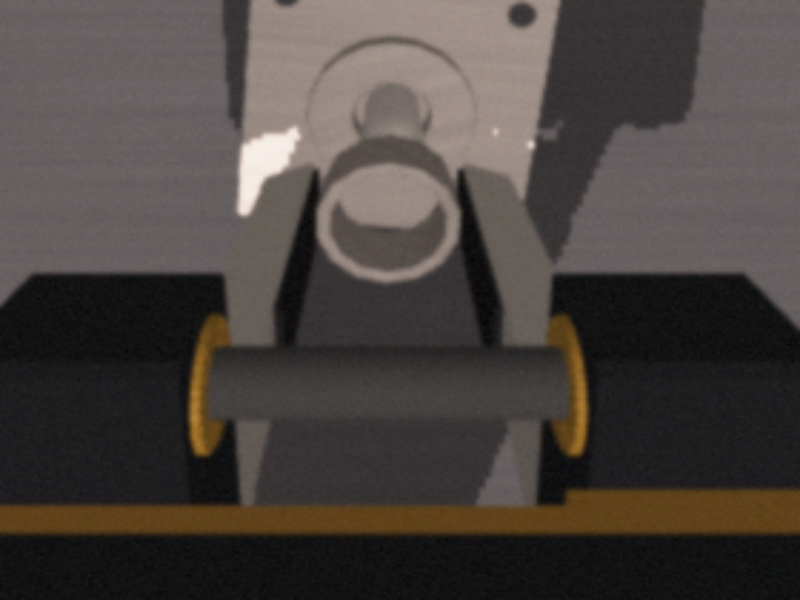

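The sleeve is held upright (bore at 388,222), in line with the pillar tip (392,105). The collar (390,90) lies flat. Lowering.

Emit:
jog_arm(
  plan=[0,0,-0.01,0,0,0,0,0,-0.018,0,0,0,0,0,-0.024,0,0,0,0,0,-0.03,0,0,0,0,0,-0.038,0,0,0,0,0,-0.046,0,0,0,0,0,-0.054,0,0,0,0,0,-0.062,0,0,0,0,0,-0.067,0,0,0,0,0,-0.07,0,0,0,0,0,-0.0715,0,0,0,0,0,-0.072,0,0,0,0,0,-0.072,0,0,0,0,0,-0.072,0,0,0],
)

```text
clock: 28.15
eef_pos: [493.2, -141.6, 33.9]
eef_rot: [3.141, -0.0, 0.0]
wrist_force: [-0.9, 0.9, 1.3]
finger_gap: 34.5
finger_force: 15.0
```

Emit:
jog_arm(
  plan=[0,0,0,0,0,0,0,0,0,0,0,0,0,0,0,0,0,0,0,0,0,0,0,0,0,0,0.02,0,0,0,0,0,0.06,0,0,0,0,0,0.1,0,0,0,-0.03,0,0.1245,0,0,0,-0.05,0,0.1245,0,0,0,-0.05,0,0.1245,0,0,0],
  claw=0.055,
)

```text
clock: 29.15
eef_pos: [441.9, -141.6, 158.9]
eef_rot: [3.141, -0.001, -0.0]
wrist_force: [-0.3, 0.1, -0.8]
finger_gap: 55.1
finger_force: 0.0
```

```bash
python3 - <<'E'
from h import *
st=manip.read_state(); print(st["eef_pos"],st["eef_rot"])
c,P=look("w13")
d=np.hypot(P[...,0]-493,P[...,1]+141.6); k=P[(d<25)&(d>11.5)&(P[...,2]>47)&(P[...,2]<56)]
print(len(k),np.median(k[:,2]),cv2.minEnclosingCircle(k[:,:2].astype(np.float32)))
print(fit(P,493,-141.6,40,24,31)); print(fit(P,493,-141.6,10,57,75))
E
```

```text
[ 441.93649918 -141.62715238  158.90434933] [ 3.14103617e+00 -1.13203516e-03 -2.54516736e-04]
305 50.888062380676956 ((492.62603759765625, -141.2101593017578), 16.79781150817871)
(1336, 'z', np.float64(27.1), 'rect', array([ 492.5, -141.4]), array([58.7, 58. ]), np.float64(89.3), 'circ', array([ 492.6, -141.2]), np.float64(29.7))
(281, 'z', np.float64(62.2), 'rect', array([ 493. , -141.9]), array([18.7, 18.5]), np.float64(89.6), 'circ', array([ 492.8, -141.6]), np.float64(9.8))
```

Sleeve seated: top about 51 mm, concentric. The stop ring is last.

Emit:
jog_arm(
  plan=[-0.019,-0.19,0,0,0,0,-0.019,-0.19,0,0,0,0,-0.019,-0.19,0,0,0,0,-0.019,-0.19,0,0,0,0,-0.019,-0.19,0,0,0,0,-0.019,-0.19,0,0,0,0,-0.019,-0.19,0,0,0,0,-0.019,-0.19,0,0,0,0],
  claw=0.065,
)

```text
clock: 30.0
eef_pos: [424.6, -330.5, 158.1]
eef_rot: [-3.141, 0.0, 0.002]
wrist_force: [0.3, 0.5, 0.2]
finger_gap: 65.4
finger_force: 0.0
```

```bash
python3 - <<'E'
from h import *
st=manip.read_state(); print(st["eef_pos"],st["eef_rot"])
c,P=look("w14")
print(fit(P,474,-332,34,8,15))
E
```

```text
[ 424.55690533 -330.53875756  158.07799133] [-3.14137847e+00  9.08103962e-05  1.85005741e-03]
(732, 'z', np.float64(11.0), 'rect', array([ 472.7, -331.9]), array([44.4, 43.8]), np.float64(0.2), 'circ', array([ 473.2, -331.8]), np.float64(22.7))
```

Emit:
jog_arm(
  plan=[0.04,0,0,0,0,0,0.0492,-0.0003,-0.02,0,0,0,0.0492,-0.0003,-0.06,0,0,0,0.0492,-0.0003,-0.1,0,0,0,0.0492,-0.0003,-0.13,0,0,0,0.0492,-0.0003,-0.147,0,0,0,0.0492,-0.0003,-0.152,0,0,0,0.0492,-0.0003,-0.154,0,0,0,0.0492,-0.0003,-0.154,0,0,0,0.0492,-0.0003,-0.154,0,0,0],
)

```text
clock: 31.05
eef_pos: [473.8, -332.2, 5.3]
eef_rot: [3.14, -0.001, 0.0]
wrist_force: [0.1, 0.2, -0.6]
finger_gap: 65.0
finger_force: 0.0
```

Emit:
jog_arm(
  plan=[0,0,0,0,0,0,0,0,0,0,0,0,0,0,0,0,0,0,0,0,0,0,0,0,0,0,0,0,0,0,0,0,0,0,0,0,0,0,0,0,0,0,0,0,0,0,0,0,0,0,0,0,0,0],
  claw=0.03,
  force=20,
)

```text
clock: 31.95
eef_pos: [473.4, -332.0, 4.4]
eef_rot: [3.141, -0.0, 0.0]
wrist_force: [-1.1, 1.2, 6.0]
finger_gap: 45.0
finger_force: 20.0
```

Emit:
jog_arm(
  plan=[0,0,0.02,0,0,0,0,0,0.06,0,0,0,0,0,0.1,0,0,0,0.004,0.04,0.1,0,0,0,0.008,0.08,0.1,0,0,0,0.012,0.12,0.1,0,0,0,0.016,0.155,0.1,0,0,0,0.0185,0.178,0.1,0,0,0,0.0198,0.1903,0.1,0,0,0,0.0198,0.1903,0.1,0,0,0,0.0198,0.1903,0.1,0,0,0,0.0198,0.1903,0.1,0,0,0,0.0198,0.1903,0.1,0,0,0],
)

```text
clock: 33.25
eef_pos: [492.9, -142.5, 104.0]
eef_rot: [-3.142, 0.0, -0.001]
wrist_force: [0.3, -0.6, -0.9]
finger_gap: 45.4
finger_force: 20.0
```

```bash
python3 - <<'E'
from h import *
st=manip.read_state(); print(st["eef_pos"],st["eef_rot"],st["finger_gap"])
c,P=look("w15")
print(fit(P,493,-141.6,21,107,125)); print(fit(P,493,-141.6,31,107,118)); print(fit(P,493,-141.7,100,8,15)); 
im=np.load("w15.npz")["im"]; save("w15c.png",cv2.resize(im[150:384,120:400],(800,600)))
E
```

```text
[ 492.88790767 -142.46799071  104.02247492] [-3.14157086e+00  1.93961881e-04 -8.81976743e-04] 45.411571101701426
(1639, 'z', np.float64(110.7), 'rect', array([ 493.1, -141.5]), array([41.3, 41.7]), np.float64(90.0), 'circ', array([ 493. , -141.6]), np.float64(21.0))
(2306, 'z', np.float64(110.6), 'rect', array([ 494.7, -144.8]), array([45.3, 53.6]), np.float64(29.0), 'circ', array([ 499.9, -141.7]), np.float64(29.7))
(6119, 'z', np.float64(11.2), 'rect', array([ 492.8, -141.6]), array([110.1, 110. ]), np.float64(84.3), 'circ', array([ 498.4, -142.1]), np.float64(72.8))
```

View pics/w15c.png

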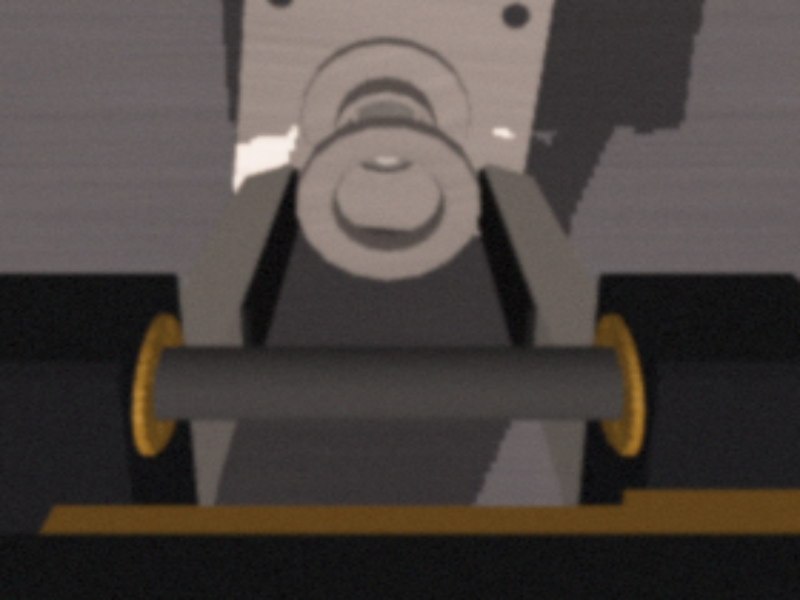

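The ring (bore at 388,205) is level, and the pillar tip shows centred through it at (386,160). Lowering.

Emit:
jog_arm(
  plan=[0,0,-0.008,0,0,0,0,0,-0.015,0,0,0,0,0,-0.021,0,0,0,0,0,-0.027,0,0,0,0,0,-0.033,0,0,0,0,0,-0.039,0,0,0,0,0,-0.043,0,0,0,0,0,-0.046,0,0,0,0,0,-0.0475,0,0,0,0,0,-0.048,0,0,0,0,0,-0.048,0,0,0,0,0,-0.048,0,0,0],
)

```text
clock: 34.5
eef_pos: [493.1, -141.6, 56.4]
eef_rot: [3.141, -0.0, 0.0]
wrist_force: [-2.4, 0.3, 4.1]
finger_gap: 45.1
finger_force: 20.0
```

Emit:
jog_arm(
  plan=[0,0,0,0,0,0,0,0,0,0,0,0,0,0,0,0,0,0,0,0,0,0,0,0,0,0,0.02,0,0,0,0,0,0.05,0,0,0,0,0,0.09,0,0,0,-0.03,0,0.12,0,0,0,-0.06,0,0.13,0,0,0,-0.06,0,0.13,0,0,0,-0.06,0,0.13,0,0,0],
  claw=0.065,
)

```text
clock: 35.6
eef_pos: [433.2, -141.7, 186.5]
eef_rot: [3.141, -0.001, -0.0]
wrist_force: [1.1, 0.3, -0.0]
finger_gap: 65.2
finger_force: 0.0
```

```bash
python3 - <<'E'
from h import *
st=manip.read_state(); print(st["eef_pos"],st["wrist_force"])
c,P=look("w16")
d=np.hypot(P[...,0]-493,P[...,1]+141.6); k=P[(d<32)&(d>11.5)&(P[...,2]>58)&(P[...,2]<70)]
print(len(k),np.median(k[:,2]),cv2.minEnclosingCircle(k[:,:2].astype(np.float32)),np.linalg.lstsq(np.c_[k[:,:2]-[493,-141.6],np.ones(len(k))],k[:,2],rcond=None)[0])
print(fit(P,493,-141.6,40,24,31)); print(fit(P,493,-141.6,85,8,15))
im,d=camera("scene"); save("fin.png",cv2.resize(im[100:300,90:390],(800,533)))
E
```

```text
[ 433.16830477 -141.70255018  186.45033993] [ 1.14387007  0.27654532 -0.04861519]
873 63.01680877551661 ((492.8696594238281, -141.3397979736328), 22.831899642944336) [1.28679440e-03 2.50263131e-03 6.29417617e+01]
(517, 'z', np.float64(27.1), 'rect', array([ 492.6, -140.7]), array([58.3, 58.5]), np.float64(44.9), 'circ', array([ 492.5, -141.2]), np.float64(29.8))
(5491, 'z', np.float64(11.2), 'rect', array([ 492.3, -141.4]), array([110.2, 108.8]), np.float64(84.3), 'circ', array([ 492.3, -141.7]), np.float64(76.0))
```

View pics/fin.png

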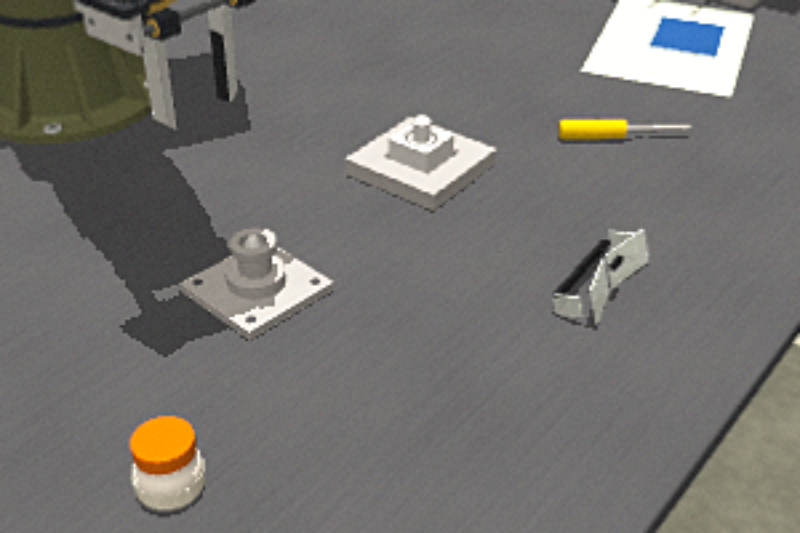

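The scene view shows the full ring stack on the pillar (255,260) and the core in the seated insert (421,140). The jar, glasses and screwdriver are untouched and the gripper is clear, so I'm handing in.

```bash
python3 -c "
from cell import manip
print(manip.sign_off())"
```

```text
the job is handed in; nothing more can be done
None
```

I handed the job in after about 36 s on the robot's clock: all three rings measured flat and centred on the pillar, the insert and core measured seated in the pocket plate, and the jar, glasses and screwdriver were left alone; `sign_off()` returned no verdict.

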